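Next watch, please: sort the appraised heads, then take the next watch out of its case

TASK

Clear the black tray first: set the watch head with the round tag down flat in the nest marked with a round plate, and the one with the square tag in the nest marked with a square plate. Only then, so that the next owner's watch is not brought out among them, swing the lid of the wooden case fully open (leaning back past upright) and leave it open, draw the watch on its cushion out of its pocket and finish holding it still, dial up, about 15 cm above the middle of the black tray: do not put it down or let go. Drop nothing, and leave the loupe and the tweezers where they are.

Things in the scene. Friction and masses are not known exactly. Their poses are not given: they have to be found in the camera images.
- pad: Black felt-lined presentation tray, 275 x 300 mm, fixed. Origin at the centre of its underside, x across its 275 mm side (away from the robot at yaw 0). Inner floor at z = 5 mm, rim 10 mm wide and 19 mm high.
- head_round_c (a point): Watch head without strap, dial up, with a white plastic ROUND tag (disc 28 mm across, 3 mm thick); lies loose on the black tray. Point: centre of its case, half-way up, 5 mm above its underside. The case is 38 x 38 mm and 9 mm high (about 60 g in all). The tag is clipped rigidly to the +x side and reaches 58 mm from the point along +x, resting on the same surface; the small crown stands out on +y. Grasp across the case along y (38 mm).
- head_square_c (a point): The other watch head, same size and layout, with a white plastic SQUARE tag (26 x 26 x 3 mm), which reaches 57 mm from the point along +x. The two heads may have changed places.
- nest_round: Sorting nest marked with a white ROUND plate: open wooden tray 108 x 108 mm, walls 5 mm thick and 18 mm high, floor at z = 5 mm (lining on it 0.7 mm), fixed. Origin at the centre of its underside; the marking plate is on a low ledge (12 mm high, 32 mm deep) on its -x side, facing the robot. The head with its tag (77 mm long) fits inside flat only if centred: set the case point about 18 mm from the centre toward -x if the tag points to +x.
- nest_square: The same nest marked with a white SQUARE plate. The two nests may have changed places.
- case: Wooden watch case, 150 mm (x) x 140 mm (y) x 68 mm high without lid, fixed. Origin at the centre of its underside; -x side is the front (roughly to the robot), hinge along the upper +x edge. Walls 7 mm. Inside is one lined pocket, centred, floor at z = 7 mm: 64 mm along x and 63 mm along y, lining 40 mm high (top at z = 47 mm), with a finger bay 38 mm wide (x) and 31 mm long (y), down to the floor, at both y ends of the pocket.
- lid (a joint): Angle of the case's lid in rad: 0 shut, 1.57 upright, 1.85 stop (leaning back). Stiff hinge: it stays at any angle where it is left; about 2 to 3 N at the tab move it. Lid 150 x 140 x 10 mm. It hides the watch when shut.
- lid_tab (a point): Grip point on the lid's steel thumb tab, a plate 26 mm wide (y), 4 mm thick, that stands 34 mm out from the middle of the lid's front edge in the plane of the lid. The point is 22 mm out from the edge and 172 mm from the hinge axis (6 mm above the hinge line when shut, 74 mm above the table). Its axes turn with the lid. Pinched across y from above, the tab can turn between the fingers as the lid swings.
- lid_hinge (a point): Point in the middle of the hinge axis, 68 mm above the table, on the upper back (+x) edge of the case; the axis is its y. Turning the lid up moves the tab from -x over the top to slightly past +x.
- watch_c (a point): Hidden watch, its strap closed round a cushion, lying dial up in the case's pocket. Cushion 60 mm (x) x 58 mm (y) x 38 mm high, watch head 10 mm on top of it; 48 mm high in all, about 130 g. Point: centre, 24 mm above its underside (31 mm above the table in the pocket). Grasp the cushion across y (58 mm), by its ends in the two finger bays, below the watch head; draw it straight up. z is the dial's upward direction.
- loupe: Black eye loupe, 33 mm across, 31 mm high, standing behind the black tray. Bystander. Origin under its centre.
- tweezers: Steel tweezers, 128 mm long, 8 mm high, lying behind the black tray. Bystander. Origin under their centre.

How it is judged:
On the way, in this order (a step that is already met when the one before it is completed fails the run):
1. both watch heads lie flat and released in their own nests (x of head_round_c in the frame of nest_round between -0.045 and 0.045 m and y of head_round_c in the frame of nest_round between -0.045 and 0.045 m and z of head_round_c in the frame of nest_round below 0.016 m and angle between each of head_round_c, head_square_c's own z axis and vertical below 0.12 rad and linear speed of each of head_round, head_square below 0.03 m/s and contact force between the fingers and head_round below 0.1 N and x of head_square_c in the frame of nest_square between -0.045 and 0.045 m and y of head_square_c in the frame of nest_square between -0.045 and 0.045 m and z of head_square_c in the frame of nest_square below 0.016 m and contact force between the fingers and head_square below 0.1 N and value of joint lid below 0.3 rad), for 0.2 s.
2. the lid stands fully open (value of joint lid above 1.55 rad), for 0.2 s.
3. the watch on its cushion is drawn out of the case (z of watch_c in the frame of case above 0.095 m and contact force between the fingers and watch above 0.5 N), for 0.1 s.
At the end, for the whole second after the job is handed in: Watch held still, dial up (0.25 rad), centre within 60 mm of the black tray's middle in plan, 105-225 mm above the table, touching only the gripper; lid open over 1.55 rad; each head flat, released, at rest in the nest of its tag's shape, centre within 45 mm of the nest's centre on each axis (x of head_round_c in the frame of nest_round between -0.045 and 0.045 m and y of head_round_c in the frame of nest_round between -0.045 and 0.045 m and z of head_round_c in the frame of nest_round below 0.016 m and angle between each of head_round_c, head_square_c's own z axis and vertical below 0.12 rad and linear speed of each of head_round, head_square, watch below 0.03 m/s and contact force between the fingers and head_round below 0.1 N and x of head_square_c in the frame of nest_square between -0.045 and 0.045 m and y of head_square_c in the frame of nest_square between -0.045 and 0.045 m and z of head_square_c in the frame of nest_square below 0.016 m and contact force between the fingers and head_square below 0.1 N and value of joint lid above 1.55 rad and horizontal distance between watch_c and pad below 0.06 m and height (world z) of watch_c between 0.105 and 0.225 m and angle between watch_c's own z axis and vertical below 0.25 rad and contact force between the fingers and watch above 1 N and contact force between watch and pad below 0.05 N and contact force between watch and case below 0.05 N); the arm keeps its last pose, push and grip.
It fails at once if a watch is dropped (falls freely by more than about 2 cm) ((linear speed of head_round above 0.6 m/s and contact force between the fingers and head_round below 0.05 N) or (linear speed of head_square above 0.6 m/s and contact force between the fingers and head_square below 0.05 N) or (linear speed of watch above 0.6 m/s and contact force between the fingers and watch below 0.05 N)).
It fails at once if the loupe or the tweezers are moved by more than 3 cm (distance of any of loupe, tweezers from where it was at the start of the episode above 0.03 m).
It fails at once if the lid is opened while a watch head still lies outside its nest (value of joint lid above 0.5 rad and not (x of head_round_c in the frame of nest_round between -0.045 and 0.045 m and y of head_round_c in the frame of nest_round between -0.045 and 0.045 m and z of head_round_c in the frame of nest_round below 0.016 m and x of head_square_c in the frame of nest_square between -0.045 and 0.045 m and y of head_square_c in the frame of nest_square between -0.045 and 0.045 m and z of head_square_c in the frame of nest_square below 0.016 m)).
It also fails if it takes over 72 s, if anything falls off the work surface, if the arm or the gripper's body presses on something with over 40 N, if the wrist force passes 120 N, or if a joint passes its speed limit or range.

ROBOT

A 7-joint arm with a two-finger parallel gripper is mounted at the origin on a cart in front of the work surface, level with it; the furniture and walls round the work are solid. World frame = base frame: x ahead of the robot, y to its left, z up, the work surface at z = 0. Lengths are in m, angles in rad, forces in N, time in s.
With the tool pointing down it reaches from about 0.4 to 0.875 m from the base axis. Payload 19.3 kg.
Tool frame: the origin (TCP) lies midway between the tips of the shut fingers; the grasp point (between the pads) lies 19 mm behind it; z points along the fingers, y is the line along which they close (so a half turn about z gives the same grasp; the last joint's range is limited). The gripper opens to 85 mm and grips with 20 to 120 N. Pads are 22 mm wide; open, the fingers measure 114 mm over their backs; the gripper's body (76 mm by 85 mm) begins 54 mm behind the grasp point. The pads swing forward as they close: fully open they stand 13 mm farther back than shut.
Start: joints at [-1.399, 0.521, -0.036, 1.599, 0.021, 1.021, -0.113], TCP at [0.15, 0.607, 0.231] pointing down, gripper open.
Joint ranges: [-2.91, 2.91], [-0.3, 2.13], [-1.5, 1.42], [0.17, 2.43], [-1.26, 4.41], [0.16, 1.93], [-2.52, 2.52]. Speed limits (rad/s): [1.89, 1.89, 2.39, 2.39, 3.01, 3.01, 3.01].

INTERFACE

Orientations are given as [roll, pitch, yaw] about the fixed x, y, z axes, in that order (R = Rz(yaw) Ry(pitch) Rx(roll)).
In Python, from workcell import bot gives the robot as it stands.
- The arm moves only by the tool move_arm, never from a script. Its argument "moves" is a list that holds one entry, the list of rows, each a list of 7 numbers: the opening, from 0 (shut) to 1 (fully open), then the shift along the tool's x, y, z in units of 1000 mm (1.0 is 1000 mm), then the turn, a rotation vector about the tool's x, y, z in units of 2 pi rad (1.0 is 2 pi rad). A call has 1 to 5 rows; each row is the pose to reach, as a shift and turn from the pose commanded when the call began, along the tool's axes at that moment, turning the shorter way round; what a row does not reach only later rows make up. A row lasts 1/10 s, in which the tool goes at most 50 mm and 8.59 degrees, less where a joint would pass 70% of its speed; a pose out of reach is approached as far as the arm can. A call with a number of a shift or a turn outside -1 to 1 is refused whole. A call with a gripper value outside its range is refused whole. The fingers move at their own pace and stop on an object; "force" is the grip in N (left out, the last holds). Time passes only in rows, so rows that repeat a pose let the fingers close. It gives the time, the measured TCP pose, the force, the opening and the grip force at its end, in the units of the state.
- bot.observe(): the state, without advancing time (a new reading comes with each control period).
- bot.grab_frame(name): name is "side" or "top"; returns the picture (384x512x3 uint8, red, green, blue); there is no depth.
- bot.camera_params(name): a dict with "vertical_fov" (degrees; the focal length in pixels is half the picture's height over the tangent of half this angle, whatever the lens; pixels are square), "cx", "cy" (the principal point, pixels), "R" (3x3) and "t" (3): a world point X has camera coordinates R X + t. Camera axes: x right, y down, z forward; pixel columns grow to the right and rows downward; lengths in m; the calibration is good to about 2 mm. A picture is of the moment at which its call begins. camera_params takes no time and is no camera call.
- bot.job_done(): hands the job in; it is judged then, once.
The state is a dict: "clock": time; "qpos": joint angles; "qd": joint speeds; "joint_efforts": joint torques, N m; "position": TCP position; "tool_rot": TCP orientation; "force": force on the tool from outside, world axes, zero at the start; "moment": the same for the moment, N m; "grip_width": finger opening in m; "finger_force": force on a finger pad.
Only numpy, scipy, OpenCV 4.12 (cv2) and the standard library are available. Lean on these libraries where they do the work, as an engineer would, in place of code of your own. Each camera call takes 0.05 s, during which the arm holds its last target. There are 200 camera calls.

## Working session

There is one attempt and no reset: what is moved stays moved. The work goes in short steps, Python scripts to look and compute and a tool call to move; the robot and the scene stay as the last step left them, time stands still between calls to the robot, and variables do not carry over. Pictures are saved under pics/ and viewed, at most 10 in all, crops included, and the job is handed in when it is done.

Besides the shell and the picture viewer there is one more tool, called after "Request:" as name(argument=value, ...), one argument or row to a line, values as JSON. move_arm: Moves the arm, as the interface text tells. Shifts and turns lie within -1 to 1; 1 stands for 1000 mm of shift or 2 pi rad of turn. Its arguments: {"type":"object","properties":{"moves":{"type":"array"},"force":{"type":"number"}},"required":["moves"]}

```bash
mkdir -p pics; ls; python3 - <<'E'
from workcell import bot
import cv2,numpy as np
for n in("side","top"):
    f=bot.grab_frame(n); np.save(f"pics/{n}0.npy",f)
    cv2.imwrite(f"pics/{n}0.png",cv2.resize(f[:,:,::-1],(800,600),interpolation=cv2.INTER_CUBIC))
    print(n,bot.camera_params(n))
print(bot.observe())
E
```

```text
pics
side {'vertical_fov': 52.99432064263411, 'cx': 259.74445092998803, 'cy': 190.188663034018, 'R': array([[ 0.8969048 , -0.44189261,  0.01710828],
       [-0.21256226, -0.46471439, -0.85956839],
       [ 0.38778739,  0.76731445, -0.51073426]]), 't': array([-0.49998972,  0.1653672 ,  0.88162499])}
top {'vertical_fov': 56.48128313288573, 'cx': 261.9775023899953, 'cy': 193.85992805432713, 'R': array([[-0.00999056, -0.99983675, -0.01505505],
       [-0.99447337,  0.01150832, -0.10435651],
       [ 0.10451274,  0.01392927, -0.994426  ]]), 't': array([-0.02016808,  0.55953837,  1.0966952 ])}
{'clock': 0.1, 'qpos': array([-1.39918211,  0.52191511, -0.03629597,  1.59991884,  0.02120094,
        1.0211175 , -0.11278969]), 'qd': array([ 8.12485899e-05, -1.70915779e-03, -3.49788544e-04, -1.15556439e-03,
        4.01540968e-05,  1.06940149e-03, -1.17617629e-03]), 'joint_efforts': array([ 2.34603620e-03, -9.28478765e+01,  1.98308766e+00, -3.70523500e+01,
        1.80673582e-02,  5.38540684e-03, -5.10781979e-05]), 'position': array([0.1496464 , 0.60652346, 0.23081965]), 'tool_rot': array([-3.14062238e+00,  8.44043565e-05,  2.89975043e+00]), 'force': array([-0.35454051,  0.09437114,  0.00925902]), 'moment': array([0.01126685, 0.02448306, 0.00356647]), 'finger_force': 0.0, 'grip_width': 0.08543708828087777}
```

View pics/top0.png

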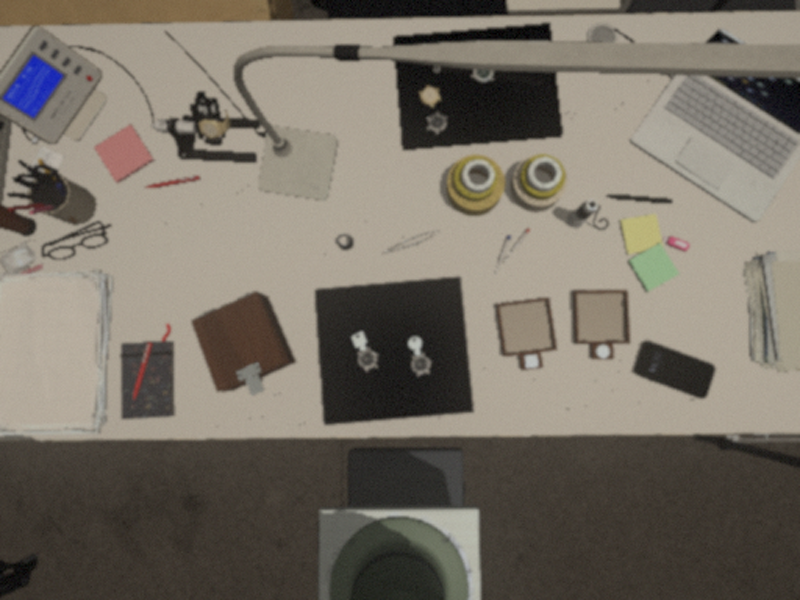

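View pics/side0.png

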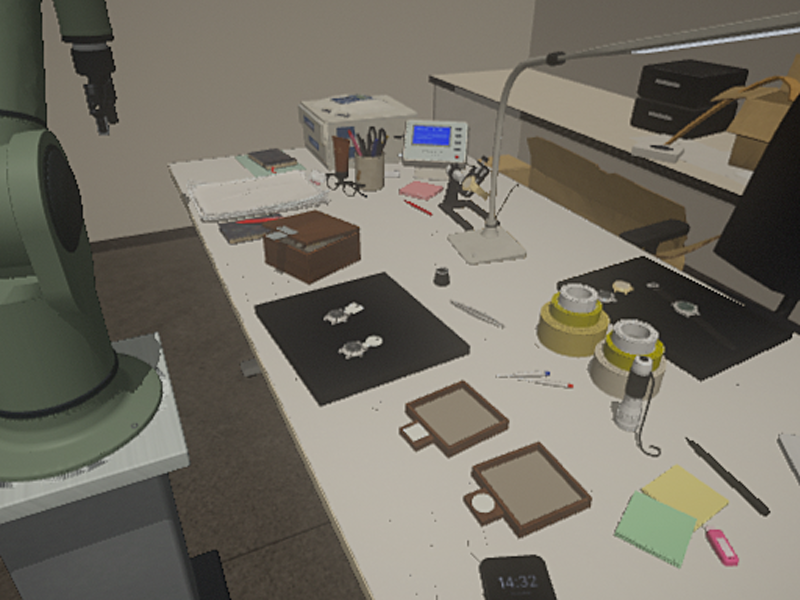

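The top view shows the tray at about (395,350) px (800-wide). The square-tag head is at (368,360) and the round-tag head at (420,363), both with their tags pointing away from the robot. The square nest is at (525,327), the round nest at (600,317), the case at (243,342) with its tab at (250,378), and the loupe at (345,241). The side view agrees.

```bash
cat > h.py <<'E'
import numpy as np,cv2
from scipy.spatial.transform import Rotation as Ro
from workcell import bot
def cast(n,px,z):
    c=bot.camera_params(n); f=192/np.tan(np.radians(c["vertical_fov"])/2)
    px=np.atleast_2d(np.asarray(px,float)); d=np.c_[(px-[c["cx"],c["cy"]])/f,np.ones(len(px))]@c["R"]
    o=-c["R"].T@c["t"]; return o+d*((z-o[2])/d[:,2])[:,None]
def proj(n,X):
    c=bot.camera_params(n); f=192/np.tan(np.radians(c["vertical_fov"])/2)
    q=np.atleast_2d(X)@c["R"].T+c["t"]; return q[:,:2]/q[:,2:]*f+[c["cx"],c["cy"]]
def blobs(m,amin):
    n,l,s,c=cv2.connectedComponentsWithStats(m.astype(np.uint8)); 
    return [(s[i,4],c[i],l==i) for i in range(1,n) if s[i,4]>=amin]
def rect(n,mask,z):
    "min-area rectangle of a mask, cast on a plane: centre, size, yaw"
    cs,_=cv2.findContours(mask.astype(np.uint8),cv2.RETR_EXTERNAL,cv2.CHAIN_APPROX_NONE)
    p=cast(n,max(cs,key=cv2.contourArea)[:,0],z)[:,:2]*1000
    r=cv2.minAreaRect(p.astype(np.float32)); return np.round(r[0],1),np.round(r[1],1),round(r[2],1)
def goto(pos,yaw):
    "shift (mm) and turn (rotvec/2pi) from the measured pose to tool-down pose"
    s=bot.observe(); R=Ro.from_euler("xyz",s["tool_rot"]); T=Ro.from_euler("xyz",[np.pi,0,yaw])
    print("shift",np.round(R.inv().apply(np.array(pos)-s["position"]),4),"turn",np.round((R.inv()*T).as_rotvec()/2/np.pi,4))
E
python3 - <<'E'
from h import *
np.set_printoptions(suppress=True,precision=1)
f=np.load("pics/top0.npy"); g=f.astype(int).sum(2)/3; hsv=cv2.cvtColor(f,cv2.COLOR_RGB2HSV)
def win(m,x0,y0,x1,y1):
    o=np.zeros_like(m); o[y0:y1,x0:x1]=m[y0:y1,x0:x1]; return o
tr=win(g<60,190,170,315,280); b=max(blobs(tr,500),key=lambda b:b[0])
print("tray",b[0],rect("top",b[2],.019))
for nm,w in(("sq",(222,208,248,242)),("rd",(255,208,282,245))):
    m=win(g>40,*w); 
    for a,c,k in blobs(m,20):
        print(nm,a,c,"all",rect("top",k,.007))
    t=win(g>150,*w)
    for a,c,k in blobs(t,8): print("  tag",a,c,cast("top",c,.008)[0,:2]*1000)
    crop=f[w[1]:w[3],w[0]:w[2]]
sat=(hsv[...,1]>60)&(g<140)
for nm,w,z in(("nsq",(312,185,360,240),.018),("nrd",(362,180,408,235),.018),("case",(118,180,194,258),.078)):
    m=win((hsv[...,1]>80)&(g<150),*w)
    for a,c,k in blobs(m,60): print(nm,a,c,rect("top",k,z))
cv2.imwrite("pics/c1.png",np.hstack([cv2.resize(f[200:250,210:290],(800,500),interpolation=cv2.INTER_NEAREST)])[:,:,::-1])
cv2.imwrite("pics/c2.png",cv2.resize(f[180:260,118:410],(800,219),interpolation=cv2.INTER_CUBIC)[:,:,::-1])
E
```

```text
tray 7345 (array([466.1,   9.5]), array([267.5, 293.2]), 4.4)
sq 324 [232.7 224.4] all (array([466. ,  67.3]), array([87. , 48.3]), 21.2)
  tag 57 [230.  218.1] [484.9  77. ]
rd 306 [267.6 227.7] all (array([455.3, -44.5]), array([86.9, 46.4]), 8.2)
  tag 49 [265.5 220.7] [475.4 -36.3]
case 2167 [153.1 217.4] (array([484.3, 298.8]), array([149.3, 149.1]), 23.4)
```

View pics/c1.png

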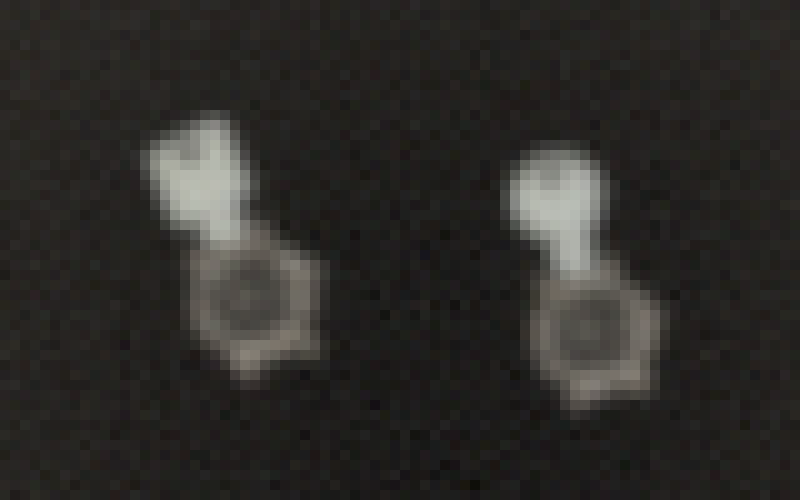

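The crop shows the dials at crop (243,297) and (590,328), which are native (233.8,229.2) and (268.5,232.3). The square tag is on the left and the round tag on the right. Next I'll measure the nests, tab and heads in both views.

```bash
python3 - <<'E'
from h import *
np.set_printoptions(suppress=True,precision=1)
f=np.load("pics/top0.npy"); hsv=cv2.cvtColor(f,cv2.COLOR_RGB2HSV); g=f.astype(int).sum(2)/3
print("wall/floor/desk px",f[228,336],f[209,336],f[195,336],f[160,300], hsv[195,320:330].tolist(), "tab",f[243,160],f[237,160])
def win(m,x0,y0,x1,y1):
    o=np.zeros_like(m); o[y0:y1,x0:x1]=m[y0:y1,x0:x1]; return o
for nm,w in(("nsq",(312,185,360,240)),("nrd",(362,180,408,235))):
    m=win(g<105,*w)
    for a,c,k in blobs(m,60):
        cs,_=cv2.findContours(k.astype(np.uint8),cv2.RETR_CCOMP,cv2.CHAIN_APPROX_NONE)
        print(nm,a,c,rect("top",k,.018),len(cs))
        for q in cs[1:]:
            if cv2.contourArea(q)>400:
                p=cast("top",q[:,0],.012)[:,:2]*1000; print("  inner",cv2.minAreaRect(p.astype(np.float32)))
    wh=[b for b in blobs(win(g>165,*w),10)]
    for b in wh:
        if b[0]<80: print("  plate",b[0],b[1],cast("top",b[1],.012)[0,:2]*1000)
for nm,d,t in(("sq",(233.8,229.2),(230,217.6)),("rd",(268.5,232.3),(265,219.2))):
    D=cast("top",d,.013)[0,:2]*1000;T=cast("top",t,.008)[0,:2]*1000
    v=T-D; print(nm,D,T,"dist",np.hypot(*v),"yaw",np.degrees(np.arctan2(v[1],v[0])))
# case lid
m=win((hsv[...,1]>90)&(g<120),118,180,194,258); b=max(blobs(m,100),key=lambda b:b[0])
cs,_=cv2.findContours(b[2].astype(np.uint8),0,1); c=max(cs,key=cv2.contourArea)
print("lidpoly",cast("top",cv2.approxPolyDP(c,4,True)[:,0],.078)[:,:2]*1000)
m=win((hsv[...,1]<60)&(g>75)&(g<150),148,228,172,256)
for b in blobs(m,15): print("tab",b[0],b[1],rect("top",b[2],.076))
c1=cv2.resize(f[180:262,118:200],(390,390),interpolation=cv2.INTER_CUBIC);c2=cv2.resize(f[182:242,314:404],(400,267),interpolation=cv2.INTER_CUBIC)
c2=cv2.copyMakeBorder(c2,0,123,0,0,0); 
s=np.load("pics/side0.npy"); c3=cv2.resize(s[165:265,160:310],(800,533),interpolation=cv2.INTER_CUBIC)[:210]
cv2.imwrite("pics/c3.png",np.vstack([np.hstack([c1,c2]),cv2.resize(c3,(790,207))])[:,:,::-1])
E
```

```text
wall/floor/desk px [154 151 145] [149 136 119] [141 130 113] [175 165 150] [[16, 72, 103], [14, 68, 101], [13, 69, 104], [17, 66, 112], [14, 64, 119], [15, 57, 125], [16, 58, 123], [15, 60, 128], [18, 58, 128], [19, 58, 127]] tab [130 129 122] [128 127 120]
nsq 368 [335.4 212.8] (array([ 495.7, -260. ]), array([134.9, 112.6]), 6.5) 2
  inner ((510.7012023925781, -260.35479736328125), (102.97500610351562, 99.75485229492188), 6.503787040710449)
  plate 22 [331.2 187.7] [ 578.2 -247.3]
  plate 17 [357.8 209.8] [ 506.7 -329.1]
  plate 46 [339.8 231. ] [ 440.4 -270.2]
  plate 12 [352.5 236.6] [ 422.7 -309.4]
nrd 443 [383.1 205.5] (array([ 513.5, -409.2]), array([114.6, 136.1]), 89.8) 2
  inner ((529.3047485351562, -411.86956787109375), (97.59101104736328, 98.71549987792969), 89.39546203613281)
  plate 17 [378.2 181.2] [ 597.5 -397.5]
  plate 19 [395.8 181.4] [ 596.2 -453.4]
  plate 19 [404.4 184.8] [ 584.9 -480.1]
  plate 37 [385.6 224.6] [ 459.1 -414.6]
sq [449.5  64.4] [486.5  76.9] dist 39.06305678725941 yaw 18.73034986586745
rd [438.7 -45.4] [480.3 -34.7] dist 42.91503331666411 yaw 14.349012131487095
lidpoly [[572.4 266.7]
 [519.1 389.9]
 [396.1 338.2]
 [401.7 302.4]
 [428.4 312. ]
 [445.9 279.4]
 [424.9 252. ]
 [445.2 207.3]]
tab 274 [160.5 242.1] (array([414.5, 279.2]), array([63. , 60.6]), 80.2)
```

View pics/c3.png

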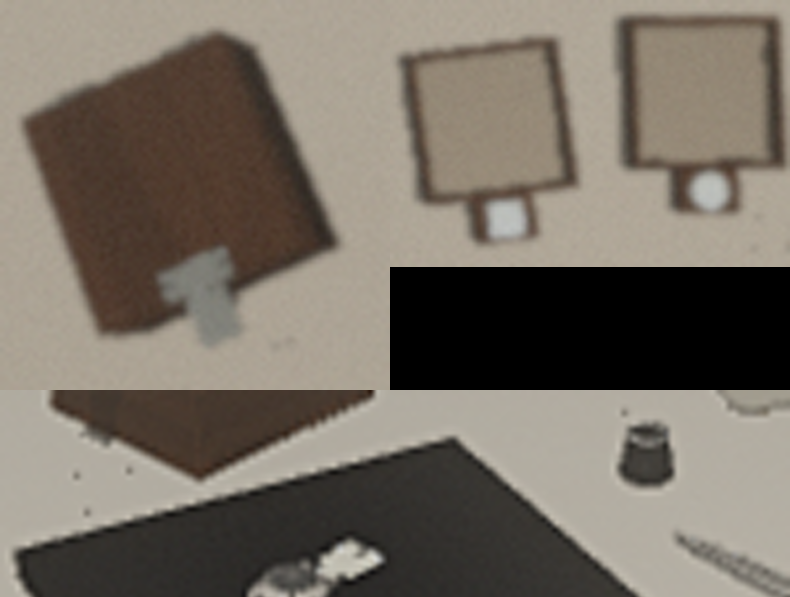

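The crops show the lid outline at roughly (22,122), (215,32), (308,243), (100,333) in the left crop, with the tab tip at (225,342). The square nest has the square plate and the right nest the round one. I'll cast these points, then cross-check the heads against the side view.

```bash
cat >> h.py <<'E'
def chain(*targets):
    "tool-axis shift and turn for each leg pos(m), yaw(deg), starting at the measured pose"
    s=bot.observe(); p=s["position"]; R=Ro.from_euler("xyz",s["tool_rot"])
    for x,y,z,a in targets:
        T=Ro.from_euler("xyz",[np.pi,0,np.radians(a)]); q=np.array([x,y,z])
        d=R.inv().apply(q-p); print(np.round(d,3),np.round((R.inv()*T).as_rotvec()/2/np.pi,4),"mm",round(1e3*np.linalg.norm(d))); p,R=q,T
E
python3 - <<'E'
from h import *
np.set_printoptions(suppress=True,precision=1)
px=np.array([(22,122),(215,32),(308,243),(100,333),(225,342)])/4.756+[117.5,179.5]
P=cast("top",px,.078)[:,:2]*1000; tip=cast("top",px[4:],.074)[0,:2]*1000
print(P,"centre",P[:4].mean(0),"tip",tip)
x=(P[0]+P[1]-P[2]-P[3]);y=P[0]+P[3]-P[1]-P[2]; h=(P[0]+P[1])/2
for v in(x,[y[1],-y[0]],h-tip): print("yaw",np.degrees(np.arctan2(v[1],v[0])),np.hypot(*v))
s=np.load("pics/side0.npy").copy()
def pose(c,yaw,pts):
    a=np.radians(yaw);Rz=np.array([[np.cos(a),-np.sin(a),0],[np.sin(a),np.cos(a),0],[0,0,1]]);return np.array(pts)@Rz.T+c
S=4; im=cv2.resize(s,None,fx=S,fy=S,interpolation=cv2.INTER_CUBIC)
def box(c,yaw,X,Y,z,col):
    q=proj("side",pose(c,yaw,[(X[0],Y[0],z),(X[1],Y[0],z),(X[1],Y[1],z),(X[0],Y[1],z)]))
    cv2.polylines(im,[np.int32((q+.5)*S)],True,col,1)
box((.449,.063,0),19.5,(-.019,.019),(-.019,.019),.014,(255,0,0));box((.449,.063,0),19.5,(.031,.057),(-.013,.013),.008,(0,255,0))
box((.438,-.0465,0),13,(-.019,.019),(-.019,.019),.014,(255,0,0));box((.438,-.0465,0),13,(.030,.058),(-.014,.014),.008,(0,255,0))
box((.511,-.260,0),7,(-.054,.054),(-.054,.054),.018,(255,0,0));box((.529,-.412,0),1,(-.054,.054),(-.054,.054),.018,(255,0,0))
c=P[:4].mean(0)/1000
box((*c,0),22.8,(-.075,.075),(-.07,.07),.078,(255,255,0));box((*c,0),22.8,(-.109,-.075),(-.013,.013),.074,(0,255,0))
box((.466,.0095,0),4.4,(-.1375,.1375),(-.15,.15),.019,(0,255,255))
cv2.imwrite("pics/ov.png",cv2.resize(im[130*S:350*S,160*S:385*S],(614,600),interpolation=cv2.INTER_AREA)[:,:,::-1])
chain((.36,.42,.2,110),(.45,.20,.17,60),(.449,.063,.10,19.5),(.449,.063,.045,19.5),(.449,.063,.003,19.5))
E
```

```text
[[524.8 395.8]
 [580.9 273.8]
 [446.5 212.6]
 [391.7 342.5]
 [385.4 263.8]] centre [486.  306.2] tip [385.2 265. ]
yaw 23.182394098014708 290.9406083241874
yaw 23.761232294809133 275.27437996229503
yaw 22.624312544588904 181.59093784418548
[-0.2 -0.1  0. ] [-0.   0.   0.2] mm 283
[-0.2  0.   0. ] [ 0.  -0.   0.1] mm 240
[-0.1  0.1  0.1] [-0.  -0.   0.1] mm 154
[ 0.  -0.   0.1] [0. 0. 0.] mm 55
[ 0. -0.  0.] [0. 0. 0.] mm 42
```

View pics/ov.png

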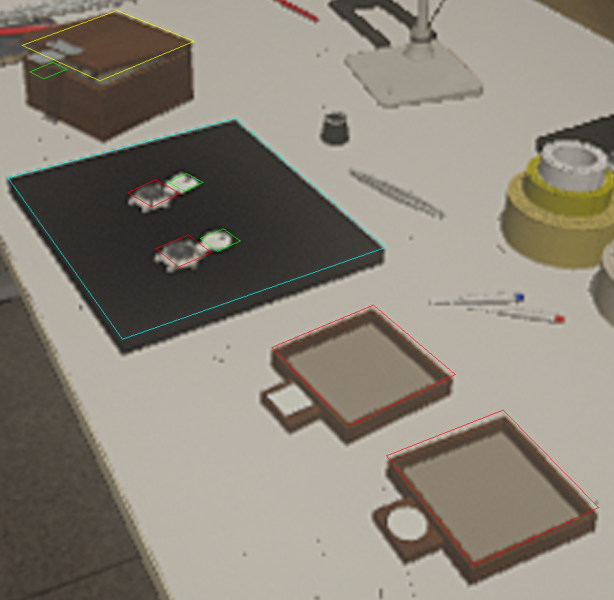

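The overlay puts the tray and case within a few mm. The head boxes sit about 6 px high, with dials seen at (155,193) and (183,253), so I'll average the two views for the heads and nests.

```bash
python3 - <<'E'
from h import *
np.set_printoptions(suppress=True,precision=1)
k=lambda x,y:(160+x/2.729-.5,130+y/2.727-.5)
for nm,a,z in(("sq",(154,193),.0135),("rd",(183,252),.0135),("sqtag",(183,184),.008),("rdtag",(217,240),.008)): print(nm,cast("side",k(*a),z)[0,:2]*1e3)
# nest rim corners seen in side: back, right, front(lower), left
for nm,q in(("nsq",((375,309),(453,379),(347,429),(272,352))),("nrd",((502,414),(596,515),(472,571),(388,463)))):
    P=cast("side",[k(*a) for a in q],.018)[:,:2]*1e3; print(nm,P.mean(0),P)
E
python3 - <<'E'
from h import *
np.set_printoptions(suppress=True,precision=4)
chain((.36,.42,.2,110),(.45,.20,.17,60),(.447,.062,.10,19.5),(.447,.062,.045,19.5))
E
```

```text
sq [449.3  63.5]
rd [437.  -47.6]
sqtag [486.6  75.8]
rdtag [477.7 -35.5]
nsq [ 508. -264.] [[ 556.1 -205.4]
 [ 566.8 -310.3]
 [ 461.  -322.3]
 [ 448.1 -218.2]]
nrd [ 524.8 -416.2] [[ 578.6 -359.9]
 [ 577.9 -469.2]
 [ 471.6 -470.2]
 [ 471.2 -365.3]]
[-0.249 -0.131  0.031] [-0.0001  0.0001  0.156 ] mm 283
[-0.238  0.009  0.03 ] [ 0.     -0.      0.1389] mm 240
[-0.121  0.066  0.07 ] [-0.     -0.      0.1125] mm 155
[ 0.    -0.     0.055] [0. 0. 0.] mm 55
```

Request:
move_arm(
  moves=[
    [[0.7,-0.04,-0.02,0,0,0,0.02],[0.7,-0.08,-0.04,0,0,0,0.04],[0.7,-0.12,-0.06,0,0,0,0.06],[0.7,-0.16,-0.08,0,0,0,0.08],[0.7,-0.2,-0.1,0,0,0,0.1]],
  ],
  force=30,
)

```text
clock: 0.6
position: [0.321, 0.4603, 0.2312]
tool_rot: [-3.141, 0.0, 2.266]
force: [1.1, 0.6, 0.7]
grip_width: 0.0599
finger_force: 0.0
```

```bash
python3 - <<'E'
from h import *
s=bot.observe();print(s["qpos"].round(2),s["position"].round(3),np.degrees(s["tool_rot"]).round(1))
chain((.41,.32,.19,90),(.45,.18,.17,55),(.449,.063,.12,19.5),(.449,.063,.045,19.5))
E
```

```text
[-1.18  0.42  0.15  1.78 -0.08  0.95 -0.3 ] [0.321 0.46  0.231] [-180.     0.   129.8]
[-0.165 -0.022  0.041] [-0.      0.      0.1107] mm 171
[-0.14  0.04  0.02] [ 0.     -0.      0.0972] mm 147
[-0.096  0.066  0.05 ] [-0.     -0.      0.0986] mm 127
[ 0.    -0.     0.075] [0. 0. 0.] mm 75
```

Request:
move_arm(
  moves=[
    [[0.7,-0.033,-0.004,0.008,0,0,0.022],[0.7,-0.066,-0.009,0.016,0,0,0.044],[0.7,-0.1,-0.013,0.025,0,0,0.066],[0.7,-0.132,-0.018,0.033,0,0,0.088],[0.7,-0.165,-0.022,0.041,0,0,0.11]],
  ],
)

```text
clock: 1.1
position: [0.4098, 0.3202, 0.1899]
tool_rot: [-3.141, 0.0, 1.575]
force: [-0.0, -0.1, -0.4]
grip_width: 0.0599
finger_force: 0.0
```

Request:
move_arm(
  moves=[
    [[0.7,-0.028,0.008,0.004,0,0,0.02],[0.7,-0.056,0.016,0.008,0,0,0.04],[0.7,-0.084,0.024,0.012,0,0,0.06],[0.7,-0.112,0.032,0.016,0,0,0.08],[0.7,-0.14,0.04,0.02,0,0,0.097]],
  ],
)

```text
clock: 1.6
position: [0.4509, 0.1808, 0.1701]
tool_rot: [-3.142, 0.0, 0.966]
force: [0.0, 0.2, -0.5]
grip_width: 0.0595
finger_force: 0.0
```

Request:
move_arm(
  moves=[
    [[0.7,-0.02,0.013,0.01,0,0,0.02],[0.7,-0.04,0.026,0.02,0,0,0.04],[0.7,-0.06,0.04,0.03,0,0,0.06],[0.7,-0.08,0.053,0.04,0,0,0.08],[0.7,-0.096,0.066,0.05,0,0,0.098]],
  ],
)

```text
clock: 2.1
position: [0.4507, 0.0642, 0.1199]
tool_rot: [3.141, 0.0, 0.35]
force: [0.2, 0.9, 0.3]
grip_width: 0.0599
finger_force: 0.0
```

```bash
python3 - <<'E'
from h import *
s=bot.observe();print(s["qpos"].round(2),s["position"].round(4),np.degrees(s["tool_rot"]).round(1))
chain((.449,.063,.045,19.5),(.449,.063,.003,19.5))
E
```

```text
[-0.72  0.51  0.6   2.15 -0.5   0.61 -0.99] [0.4507 0.0642 0.1199] [180.   0.  20.]
[-0.002  0.001  0.075] [0.     0.0001 0.0015] mm 75
[ 0.    -0.     0.042] [0. 0. 0.] mm 42
```

Request:
move_arm(
  moves=[
    [[0.7,-0.002,0.001,0.03,0,0,0],[0.7,-0.002,0.001,0.06,0,0,0],[0.7,-0.002,0.001,0.09,0,0,0],[0.7,-0.002,0.001,0.108,0,0,0],[0.7,-0.002,0.001,0.117,0,0,0]],
  ],
)

```text
clock: 2.6
position: [0.4488, 0.0635, 0.0018]
tool_rot: [-3.141, 0.002, 0.355]
force: [0.1, -0.3, 0.8]
grip_width: 0.0598
finger_force: 0.0
```

Request:
move_arm(
  moves=[
    [[0.4,0,0,0,0,0,0],[0.3,0,0,0,0,0,0],[0.3,0,0,0,0,0,0],[0.3,0,0,0,0,0,0],[0.3,0,0,0,0,0,0]],
  ],
)

```text
clock: 3.1
position: [0.4501, 0.064, 0.0042]
tool_rot: [3.141, -0.002, 0.355]
force: [-1.1, 0.0, 11.6]
grip_width: 0.0345
finger_force: 36.3
```

Request:
move_arm(
  moves=[
    [[0.25,0,0,-0.005,0,0,0],[0.25,0,0,-0.02,0,0,0],[0.25,0,0,-0.045,0,0,0],[0.25,0,0,-0.07,0,0,0],[0.25,0,0,-0.09,0,0,0]],
  ],
)

```text
clock: 3.6
position: [0.4496, 0.0638, 0.0951]
tool_rot: [-3.141, -0.001, 0.355]
force: [-0.8, 0.2, 0.5]
grip_width: 0.0344
finger_force: 30.1
```

```bash
python3 - <<'E'
from h import *
s=bot.observe();print(s["position"].round(4),np.degrees(s["tool_rot"]).round(1),s["grip_width"],s["finger_force"])
chain((.47,-.10,.095,13),(.4916,-.2642,.09,7),(.4916,-.2642,.035,7),(.4916,-.2642,.006,7))
f=bot.grab_frame("side");cv2.imwrite("pics/g1.png",cv2.resize(f[130:330,150:350],(600,600),interpolation=cv2.INTER_CUBIC)[:,:,::-1])
E
```

```text
[0.4496 0.0638 0.0951] [-180.    -0.    20.3] 0.034403518783256176 30.102102064993232
[-0.038  0.161  0.   ] [-0.     -0.0001  0.0204] mm 165
[-0.016  0.165  0.005] [-0.     -0.      0.0167] mm 166
[-0.    -0.     0.055] [0. 0. 0.] mm 55
[-0.    -0.     0.029] [0. 0. 0.] mm 29
```

View pics/g1.png

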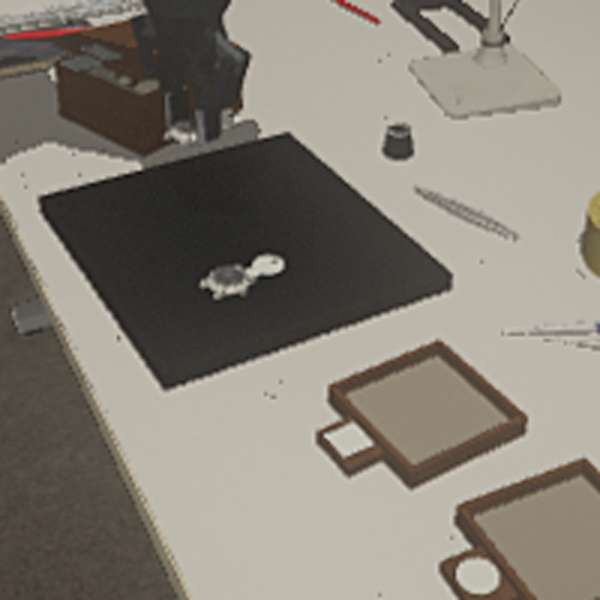

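The square-tag head is in the fingers near (185,130), and the round one is undisturbed at (235,278). I'll carry it to the square nest.

Request:
move_arm(
  moves=[
    [[0.25,-0.008,0.032,0,0,0,0.004],[0.25,-0.015,0.064,0,0,0,0.008],[0.25,-0.023,0.097,0,0,0,0.012],[0.25,-0.03,0.129,0,0,0,0.016],[0.25,-0.038,0.161,0,0,0,0.02]],
  ],
)

```text
clock: 4.15
position: [0.47, -0.1016, 0.0938]
tool_rot: [3.142, -0.001, 0.229]
force: [0.1, -0.4, -0.5]
grip_width: 0.0344
finger_force: 30.1
```

Request:
move_arm(
  moves=[
    [[0.25,-0.004,0.04,0.001,0,0,0.004],[0.25,-0.008,0.08,0.002,0,0,0.008],[0.25,-0.012,0.12,0.003,0,0,0.012],[0.25,-0.015,0.15,0.004,0,0,0.016],[0.25,-0.016,0.165,0.005,0,0,0.017]],
  ],
)

```text
clock: 4.65
position: [0.4915, -0.2675, 0.0888]
tool_rot: [3.14, -0.0, 0.119]
force: [-0.8, -0.1, 0.2]
grip_width: 0.0344
finger_force: 30.1
```

```bash
python3 - <<'E'
from h import *
s=bot.observe();print(s["position"].round(4),np.degrees(s["tool_rot"]).round(1),s["grip_width"])
chain((.4916,-.2642,.035,7),(.4916,-.2642,.006,7))
ims=[]
for n in("side","top"):
    f=bot.grab_frame(n); q=proj(n,(.5,-.26,.06))[0].astype(int); c=f[q[1]-40:q[1]+40,q[0]-40:q[0]+40]; ims.append(cv2.resize(c,(400,400),interpolation=cv2.INTER_CUBIC))
cv2.imwrite("pics/g2.png",np.hstack(ims)[:,:,::-1])
E
```

```text
[ 0.4915 -0.2675  0.0888] [179.9  -0.    6.8] 0.034404616083727704
[ 0.    -0.003  0.054] [ 0.0002 -0.     -0.0004] mm 54
[-0.    -0.     0.029] [0. 0. 0.] mm 29
```

View pics/g2.png

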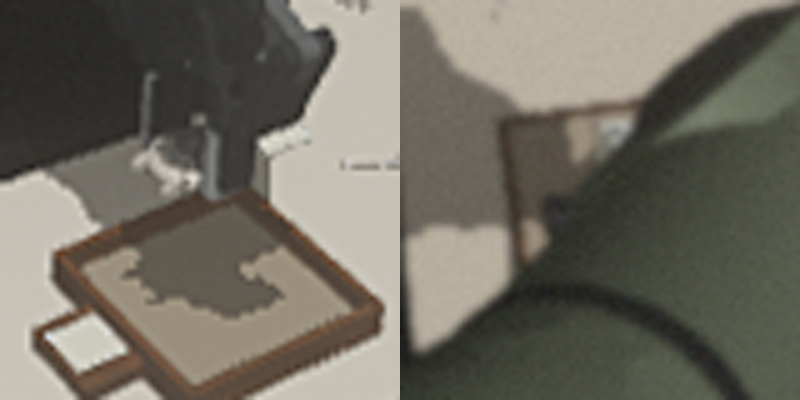

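The head is level in the fingers, with the tag pointing +x at (285,140) in the side crop. Next I lower it into the nest and release.

Request:
move_arm(
  moves=[
    [[0.25,0,-0.002,0.02,0,0,0],[0.25,0,-0.003,0.04,0,0,0],[0.25,0,-0.003,0.06,0,0,0],[0.25,0,-0.003,0.073,0,0,0],[0.25,0,-0.003,0.082,0,0,0]],
  ],
)

```text
clock: 5.25
position: [0.4914, -0.2606, 0.0056]
tool_rot: [-3.141, 0.001, 0.124]
force: [0.1, -0.3, -0.7]
grip_width: 0.0344
finger_force: 30.1
```

Request:
move_arm(
  moves=[
    [[0.25,0,0,0.001,0,0,0],[0.25,0,0,0.002,0,0,0],[0.25,0,0,0.002,0,0,0]],
  ],
)

```text
clock: 5.55
position: [0.4917, -0.2618, 0.0049]
tool_rot: [3.141, -0.001, 0.123]
force: [-0.4, -0.8, -0.7]
grip_width: 0.0343
finger_force: 30.1
```

Request:
move_arm(
  moves=[
    [[0.5,0,0,0,0,0,0],[0.6,0,0,0,0,0,0],[0.62,0,0,0,0,0,0],[0.62,0,0,-0.01,0,0,0],[0.62,0,0,-0.03,0,0,0]],
  ],
)

```text
clock: 6.05
position: [0.4908, -0.2616, 0.0343]
tool_rot: [-3.141, 0.002, 0.122]
force: [0.7, -0.2, 1.0]
grip_width: 0.0528
finger_force: 0.0
```

Request:
move_arm(
  moves=[
    [[0.62,0,0,-0.03,0,0,0],[0.62,0,0,-0.06,0,0,0],[0.65,0,0,-0.075,0,0,0]],
  ],
)

```text
clock: 6.35
position: [0.492, -0.2622, 0.1121]
tool_rot: [3.14, -0.002, 0.122]
force: [0.6, 0.0, 0.6]
grip_width: 0.0558
finger_force: 0.0
```

```bash
python3 - <<'E'
from h import *
chain((.46,-.15,.10,12),(.4375,-.047,.09,15),(.4375,-.047,.003,15))
E
```

```text
[-0.018 -0.115  0.012] [ 0.0002 -0.0003 -0.0139] mm 117
[-0.001 -0.105  0.01 ] [-0.      0.     -0.0083] mm 106
[-0.    -0.     0.087] [0. 0. 0.] mm 87
```

Request:
move_arm(
  moves=[
    [[0.7,-0.004,-0.03,0.003,0,0,-0.003],[0.7,-0.008,-0.06,0.006,0,0,-0.006],[0.7,-0.012,-0.085,0.009,0,0,-0.01],[0.7,-0.018,-0.115,0.012,0,0,-0.014]],
  ],
)

```text
clock: 6.75
position: [0.4593, -0.1491, 0.0975]
tool_rot: [3.141, -0.0, 0.211]
force: [1.1, 0.8, -0.0]
grip_width: 0.0601
finger_force: 0.0
```

Request:
move_arm(
  moves=[
    [[0.7,0,-0.03,0.003,0,0,-0.002],[0.7,0,-0.06,0.006,0,0,-0.004],[0.7,0,-0.09,0.009,0,0,-0.007],[0.7,-0.001,-0.105,0.01,0,0,-0.008],[0.7,-0.001,-0.105,0.01,0,0,-0.008]],
  ],
)

```text
clock: 7.25
position: [0.4361, -0.0454, 0.0873]
tool_rot: [-3.141, 0.001, 0.264]
force: [-0.6, -0.5, 0.5]
grip_width: 0.0596
finger_force: 0.0
```

```bash
python3 - <<'E'
from h import *
s=bot.observe();print(s["position"].round(4),np.degrees(s["tool_rot"]).round(1),s["grip_width"])
chain((.4375,-.047,.003,15))
f=bot.grab_frame("side"); q=proj("side",(.5,-.2,.02))[0].astype(int);cv2.imwrite("pics/g3.png",cv2.resize(f[q[1]-70:q[1]+50,q[0]-80:q[0]+60],(700,600),interpolation=cv2.INTER_CUBIC)[:,:,::-1])
E
```

```text
[ 0.4361 -0.0454  0.0873] [-179.9    0.    15.1] 0.05955273093706262
[0.001 0.002 0.084] [-0.0002  0.0001  0.0003] mm 84
```

View pics/g3.png

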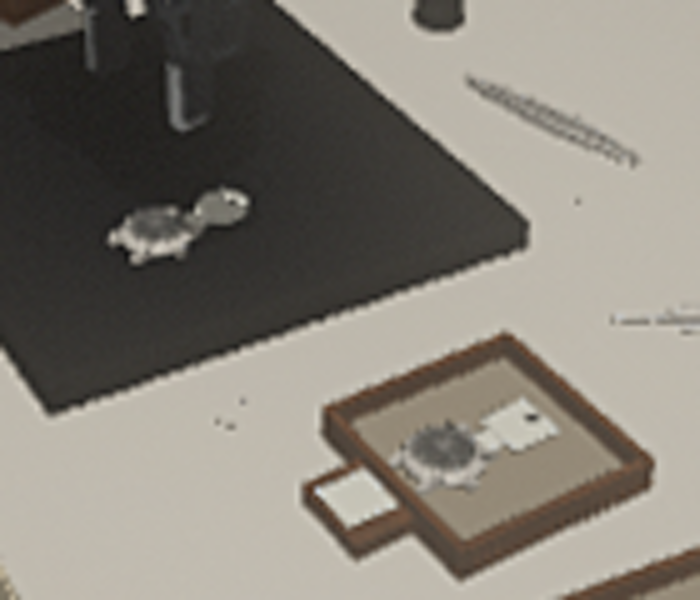

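The square head lies flat and centred in its nest, with the dial at (440,445) and the tag at (520,425). Next is the round one.

Request:
move_arm(
  moves=[
    [[0.7,0.001,0.002,0.025,0,0,0],[0.7,0.001,0.002,0.05,0,0,0],[0.7,0.001,0.002,0.068,0,0,0],[0.7,0.001,0.002,0.078,0,0,0],[0.7,0.001,0.002,0.083,0,0,0]],
  ],
)

```text
clock: 7.8
position: [0.438, -0.05, 0.0038]
tool_rot: [3.141, 0.001, 0.259]
force: [0.4, -0.3, 0.8]
grip_width: 0.0597
finger_force: 0.0
```

Request:
move_arm(
  moves=[
    [[0.4,0,0,0,0,0,0],[0.25,0,0,0,0,0,0],[0.25,0,0,0,0,0,0],[0.25,0,0,0,0,0,0],[0.25,0,0,0,0,0,0]],
  ],
)

```text
clock: 8.3
position: [0.4384, -0.0493, 0.005]
tool_rot: [3.141, -0.001, 0.261]
force: [-0.8, -3.5, 9.6]
grip_width: 0.0345
finger_force: 29.9
```

Request:
move_arm(
  moves=[
    [[0.25,0,0,-0.005,0,0,0],[0.25,0,0,-0.02,0,0,0],[0.25,0,0,-0.045,0,0,0],[0.25,0,0,-0.07,0,0,0],[0.25,0,0,-0.09,0,0,0]],
  ],
)

```text
clock: 8.8
position: [0.4382, -0.0489, 0.096]
tool_rot: [-3.141, -0.001, 0.261]
force: [0.8, -0.2, 0.2]
grip_width: 0.0347
finger_force: 30.1
```

```bash
python3 - <<'E'
from h import *
chain((.47,-.18,.095,10),(.50,-.31,.095,5),(.509,-.414,.095,0.5),(.509,-.414,.006,0.5))
E
```

```text
[-0.003  0.135  0.001] [-0.     -0.0001  0.0137] mm 135
[0.007 0.133 0.   ] [ 0.     -0.      0.0139] mm 133
[-0.     0.104  0.   ] [ 0.     -0.      0.0125] mm 104
[ 0.    -0.     0.089] [0. 0. 0.] mm 89
```

Request:
move_arm(
  moves=[
    [[0.25,-0.001,0.03,0,0,0,0.003],[0.25,-0.001,0.06,0,0,0,0.006],[0.25,-0.002,0.09,0,0,0,0.009],[0.25,-0.003,0.115,0,0,0,0.012],[0.25,-0.003,0.135,0,0,0,0.014]],
  ],
)

```text
clock: 9.3
position: [0.4702, -0.1816, 0.095]
tool_rot: [3.141, -0.0, 0.172]
force: [0.6, 0.4, -1.6]
grip_width: 0.0344
finger_force: 30.1
```

Request:
move_arm(
  moves=[
    [[0.25,0.001,0.03,0,0,0,0.003],[0.25,0.003,0.06,0,0,0,0.006],[0.25,0.005,0.09,0,0,0,0.009],[0.25,0.006,0.115,0,0,0,0.012],[0.25,0.007,0.133,0,0,0,0.014]],
  ],
)

```text
clock: 9.8
position: [0.4998, -0.3116, 0.095]
tool_rot: [3.141, -0.0, 0.083]
force: [-0.6, 0.0, -0.7]
grip_width: 0.0343
finger_force: 30.1
```

Request:
move_arm(
  moves=[
    [[0.25,0,0.03,0,0,0,0.003],[0.25,0,0.06,0,0,0,0.006],[0.25,0,0.09,0,0,0,0.009],[0.25,0,0.104,0,0,0,0.012],[0.25,0,0.104,0,0,0,0.012]],
  ],
)

```text
clock: 10.3
position: [0.508, -0.4153, 0.0947]
tool_rot: [3.14, 0.0, 0.007]
force: [0.0, 0.7, -0.9]
grip_width: 0.0343
finger_force: 30.2
```

```bash
python3 - <<'E'
from h import *
s=bot.observe();print(s["position"].round(4),np.degrees(s["tool_rot"]).round(1),s["grip_width"])
chain((.509,-.414,.0065,0.5))
E
```

```text
[ 0.508  -0.4153  0.0947] [179.9   0.    0.4] 0.03425237123388041
[ 0.001 -0.001  0.088] [ 0.0002  0.     -0.0003] mm 88
```

Request:
move_arm(
  moves=[
    [[0.25,0.001,-0.001,0.03,0,0,0],[0.25,0.001,-0.001,0.06,0,0,0],[0.25,0.001,-0.001,0.077,0,0,0],[0.25,0.001,-0.001,0.085,0,0,0],[0.25,0.001,-0.001,0.089,0,0,0]],
  ],
)

```text
clock: 10.8
position: [0.5097, -0.4123, 0.0053]
tool_rot: [-3.142, 0.0, 0.01]
force: [-0.0, -0.0, -0.0]
grip_width: 0.0345
finger_force: 30.2
```

Request:
move_arm(
  moves=[
    [[0.25,0,0,0,0,0,0],[0.5,0,0,0,0,0,0],[0.6,0,0,0,0,0,0],[0.62,0,0,0,0,0,0]],
  ],
)

```text
clock: 11.2
position: [0.5098, -0.4128, 0.0059]
tool_rot: [3.141, -0.001, 0.01]
force: [0.7, -0.5, 0.1]
grip_width: 0.053
finger_force: 0.0
```

Request:
move_arm(
  moves=[
    [[0.62,0,0,-0.01,0,0,0],[0.62,0,0,-0.04,0,0,0],[0.62,0,0,-0.08,0,0,0],[0.62,0,0,-0.12,0,0,0],[0.62,0,-0.04,-0.14,0,0,0]],
  ],
)

```text
clock: 11.7
position: [0.5085, -0.3775, 0.1497]
tool_rot: [3.136, -0.003, 0.004]
force: [0.3, 0.7, 0.5]
grip_width: 0.0532
finger_force: 0.0
```

```bash
python3 - <<'E'
from h import *
s=bot.observe();print(s["position"].round(4),np.degrees(s["tool_rot"]).round(1),s["qpos"].round(2))
chain((.49,-.2,.17,6),(.45,-.03,.17,10),(.41,.12,.17,18),(.396,.269,.17,23.2),(.396,.269,.095,23.2))
E
```

```text
[ 0.5085 -0.3775  0.1497] [179.7  -0.2   0.2] [ 0.13  0.73  0.66  1.68 -0.53  0.92 -0.57]
[-0.018 -0.177 -0.021] [ 0.0009 -0.0005 -0.016 ] mm 180
[-0.022 -0.173 -0.   ] [-0.      0.     -0.0111] mm 175
[-0.013 -0.155 -0.   ] [ 0.      0.     -0.0222] mm 155
[ 0.033 -0.146 -0.   ] [ 0.      0.     -0.0144] mm 150
[ 0.    -0.     0.075] [0. 0. 0.] mm 75
```

Request:
move_arm(
  moves=[
    [[0.62,-0.003,-0.03,-0.005,0,0,-0.003],[0.62,-0.007,-0.07,-0.01,0,0,-0.006],[0.62,-0.011,-0.11,-0.015,0,0,-0.01],[0.62,-0.015,-0.145,-0.02,0,0,-0.013],[0.62,-0.018,-0.177,-0.021,0.001,0,-0.016]],
  ],
)

```text
clock: 12.2
position: [0.4894, -0.1941, 0.1675]
tool_rot: [-3.135, -0.002, 0.111]
force: [1.0, -0.3, -0.3]
grip_width: 0.0528
finger_force: 0.0
```

Request:
move_arm(
  moves=[
    [[0.62,-0.004,-0.035,0,0,0,-0.002],[0.62,-0.008,-0.07,0,0,0,-0.004],[0.62,-0.012,-0.105,0,0,0,-0.006],[0.62,-0.017,-0.14,0,0,0,-0.009],[0.62,-0.022,-0.173,0,0,0,-0.011]],
  ],
)

```text
clock: 12.7
position: [0.4482, -0.0249, 0.1681]
tool_rot: [-3.135, -0.002, 0.18]
force: [0.8, -0.7, 0.1]
grip_width: 0.0527
finger_force: 0.0
```

Request:
move_arm(
  moves=[
    [[0.62,-0.003,-0.031,0,0,0,-0.004],[0.62,-0.006,-0.062,0,0,0,-0.008],[0.62,-0.008,-0.093,0,0,0,-0.013],[0.62,-0.01,-0.124,0,0,0,-0.018],[0.62,-0.013,-0.155,0,0,0,-0.022]],
  ],
)

```text
clock: 13.2
position: [0.408, 0.1251, 0.1691]
tool_rot: [-3.135, -0.003, 0.318]
force: [1.2, -0.5, 0.8]
grip_width: 0.0525
finger_force: 0.0
```

Request:
move_arm(
  moves=[
    [[0.62,0.007,-0.031,0,0,0,-0.003],[0.62,0.014,-0.062,0,0,0,-0.006],[0.62,0.021,-0.093,0,0,0,-0.009],[0.62,0.028,-0.124,0,0,0,-0.012],[0.62,0.033,-0.146,0,0,0,-0.014]],
  ],
)

```text
clock: 13.7
position: [0.3937, 0.2749, 0.1699]
tool_rot: [-3.135, -0.003, 0.407]
force: [0.5, 0.4, -0.0]
grip_width: 0.0531
finger_force: 0.0
```

```bash
python3 - <<'E'
from h import *
s=bot.observe();print(s["position"].round(4),np.degrees(s["tool_rot"]).round(1),s["qpos"].round(2))
chain((.3942,.2668,.06,23.2))
f=bot.grab_frame("side"); f2=bot.grab_frame("top"); np.save("pics/s1.npy",f);np.save("pics/t1.npy",f2)
a=[]
for n,F,X,r in(("side",f,(.527,-.412,.01),38),("top",f2,(.527,-.412,.01),26),("side",f,(.42,.28,.09),45),("top",f2,(.42,.28,.09),35)):
    q=proj(n,X)[0].astype(int); a.append(cv2.resize(F[q[1]-r:q[1]+r,q[0]-r:q[0]+r],(300,300),interpolation=cv2.INTER_CUBIC)); print(n,q,r)
cv2.imwrite("pics/g4.png",np.vstack([np.hstack(a[:2]),np.hstack(a[2:])])[:,:,::-1])
E
```

```text
[0.3937 0.2749 0.1699] [-179.6   -0.2   23.3] [-1.22  0.46  0.65  2.06 -0.42  0.75 -1.47]
[-0.003  0.008  0.11 ] [-0.0011 -0.0004  0.0004] mm 110
side [337 309] 38
top [383 203] 26
side [181 148] 45
top [158 239] 35
```

View pics/g4.png

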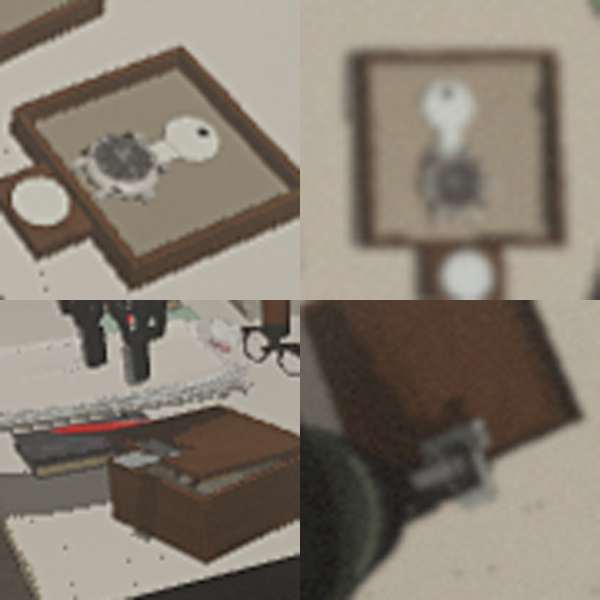

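The round head lies flat and centred in its nest. The tab is visible: its tip is near (113,460) in the lower-left panel and (478,505) in the lower-right. I'll triangulate the tip before pinching.

```bash
python3 - <<'E'
from h import *
np.set_printoptions(suppress=True,precision=1)
f=np.load("pics/s1.npy"); hsv=cv2.cvtColor(f,cv2.COLOR_RGB2HSV)
print("proj tip, corners", proj("side",[(.386,.263,.074),(.391,.251,.076),(.381,.275,.076),(.417,.277,.078),(.446,.2126,.078),(.3917,.3425,.078),(.446,.2126,0.0),(.525,.396,.078),(.581,.274,.078)]))
S=cast("side",[(169.9,151)],.074)*1e3; print(S, cast("side",[(169.9,151)],.09)*1e3, cast("side",[(169.9,151)],.1)*1e3, cast("top",[(165,251.9)],.09)*1e3)
c=f[138:172,160:205].astype(int); 
for r in range(0,34,1): print(138+r,"".join("#" if (hsv[138+r,x,1]<50 and 60<f[138+r,x].mean()<165) else ("b" if hsv[138+r,x,1]>=90 else ".") for x in range(160,230)))
E
```

```text
proj tip, corners [[173.2 157.2]
 [175.7 157.8]
 [170.5 155.3]
 [181.5 152.5]
 [196.8 159. ]
 [168.2 146. ]
 [198.4 181.3]
 [201.9 133.9]
 [230.  144.2]]
[[388.6 311.3  74. ]] [[381.1 276.9  90. ]] [[376.4 255.4 100. ]] [[384.6 259.8  90. ]]
138 ################....##.##..b..............bbbbbbbbbb###...............
139 ########.bbbbbb.bbbbbbb................bbbbbbbbbbbbbbbb###............
140 bbbbbbbbbbbbbbbbbb...................bbbbbbbbbbbbbbbbbbbbb##..........
141 bbbbbbbbbbbbbb...................bbbbbbbbbbbbbbbbbbbbbbbbbbb###.......
142 bbbbbbbbb.......................bbbbbbbbbbbbbbbbbbbbbbbbbbbbbbb.#.....
143 ########......................bbbbbbbbbbbbbbbbbbbbbbbbbbbbbbbbbbb###..
144 ########.............##.....bbbbbbbbbbbbbbbbbbbbbbbbbbbbbbbbbbbbbbbb##
145 #########.....b..#######....bbbbbbbbbbbbbbbbbbbbbbbbbbbbbbbbbbbbbbbbbb
146 ##########....bbb##########..b.bbbbbbbbbbbbbbbbbbbbbbbbbbbbbbbbbbbbbbb
147 ########.......bbb..##########....bbbbbbbbbbbbbbbbbbbbbbbbbbbbbbb.....
148 ###......#.....####...#########bbbbbbbbbbbbbbbbbbbbbbbbbbbbbb......b..
149 ...#####..#.#################
[... 991 characters left out ...]
..b......b.b............b
163 #########.bb....b......bbbbbb..bbb.bbbbbb.bb.b.......................b
164 ########.#.b....b......bbbbbbb..bbbbbbbbbb.......bb...b..............b
165 ###......#.b...........bbbbbbbbbb.bbb.b.b...bb.b.b.................b.b
166 .........#.b.b..b.......bbbbbbbbbbb.b..b...b.bb.b................bbbb.
167 .........#bbbbb.b......b.b.bbbbbb.bbbb.b.bbbbbb...............bb.b..##
168 .........#.bbbbbb.....bb.b..bbbbbbbbbbb.bbb...b..........b...bbb..##..
169 ..........##.bbbbb....b.b.b...bbbb.bbbb.....bb.........b..bbbb..##....
170 ............###.bb.....bbb.b.b.bbbbbbbb..b.b........bb...bbb..##......
171 ...............#......bbbb.bbbb...bbbb...b....bbbbbbbb.bbb..##........
```

The tip triangulates to z ≈ 97 mm, so the lid is already ajar by about 0.125 rad and the case yaw is about 24.3°. I'll correct the geometry and work out the arc.

```bash
python3 - <<'E'
from h import *
np.set_printoptions(suppress=True,precision=4)
chain((.3943,.2632,.082,24.3))
a,b=.175,.006; P=lambda t:np.array([-a*np.cos(t)+b*np.sin(t),-(a*np.sin(t)+b*np.cos(t))])
th=np.r_[.125,np.linspace(.16,1.82,25)]
for i in range(5):
    print("call",i,[tuple((P(th[5*i+j])-P(th[5*i])).round(3)) for j in range(1,6)],th[5*i+5].round(2))
E
```

```text
[-0.005  0.012  0.087] [-0.001  -0.0004 -0.0024] mm 88
call 0 [(np.float64(0.001), np.float64(-0.006)), (np.float64(0.004), np.float64(-0.018)), (np.float64(0.007), np.float64(-0.029)), (np.float64(0.012), np.float64(-0.041)), (np.float64(0.017), np.float64(-0.052))] 0.44
call 1 [(np.float64(0.006), np.float64(-0.011)), (np.float64(0.012), np.float64(-0.021)), (np.float64(0.02), np.float64(-0.03)), (np.float64(0.028), np.float64(-0.04)), (np.float64(0.036), np.float64(-0.048))] 0.78
call 2 [(np.float64(0.009), np.float64(-0.008)), (np.float64(0.019), np.float64(-0.015)), (np.float64(0.029), np.float64(-0.022)), (np.float64(0.039), np.float64(-0.028)), (np.float64(0.05), np.float64(-0.033))] 1.13
call 3 [(np.float64(0.011), np.float64(-0.004)), (np.float64(0.023), np.float64(-0.008)), (np.float64(0.035), np.float64(-0.011)), (np.float64(0.047), np.float64(-0.013)), (np.float64(0.059), np.float64(-0.014))] 1.47
call 4 [(np.float64(0.012), np.float64(-0.0)), (np.float64(0.024), np.float64(0.0)), (np.float64(0.036), np.float64(0.002)), (np.float64(0.048), np.float64(0.004)), (np.float64(0.06), np.float64(0.007))] 1.82
```

Request:
move_arm(
  moves=[
    [[0.62,-0.005,0.012,0.02,-0.001,0,-0.002],[0.62,-0.005,0.012,0.045,-0.001,0,-0.002],[0.62,-0.005,0.012,0.065,-0.001,0,-0.002],[0.62,-0.005,0.012,0.08,-0.001,0,-0.002],[0.62,-0.005,0.012,0.087,-0.001,0,-0.002]],
  ],
)

```text
clock: 14.3
position: [0.3941, 0.2593, 0.0815]
tool_rot: [3.141, -0.001, 0.416]
force: [-0.4, -0.3, 0.9]
grip_width: 0.053
finger_force: 0.0
```

Request:
move_arm(
  moves=[
    [[0.45,0,0,0,0,0,0],[0.3,0,0,0,0,0,0],[0.15,0,0,0,0,0,0],[0.15,0,0,0,0,0,0],[0.15,0,0,0,0,0,0]],
  ],
  force=25,
)

```text
clock: 14.8
position: [0.3939, 0.2613, 0.083]
tool_rot: [-3.141, -0.003, 0.419]
force: [-3.7, 5.3, -3.0]
grip_width: 0.0249
finger_force: 25.7
```

Request:
move_arm(
  moves=[
    [[0.15,0.001,0,-0.006,0,0,0],[0.15,0.004,0,-0.018,0,0,0],[0.15,0.007,0,-0.029,0,0,0],[0.15,0.012,0,-0.041,0,0,0],[0.15,0.017,0,-0.052,0,0,0]],
  ],
)

```text
clock: 15.3
position: [0.4096, 0.2682, 0.1356]
tool_rot: [-3.141, -0.003, 0.419]
force: [1.6, 7.4, -5.6]
grip_width: 0.0251
finger_force: 26.1
```

Request:
move_arm(
  moves=[
    [[0.15,0.006,0,-0.011,0,0,0],[0.15,0.012,0,-0.021,0,0,0],[0.15,0.02,0,-0.03,0,0,0],[0.15,0.028,0,-0.04,0,0,0],[0.15,0.036,0,-0.048,0,0,0]],
  ],
)

```text
clock: 15.8
position: [0.4423, 0.2826, 0.1835]
tool_rot: [-3.141, -0.003, 0.418]
force: [-1.8, 5.3, -4.3]
grip_width: 0.0252
finger_force: 25.8
```

Request:
move_arm(
  moves=[
    [[0.15,0.009,0,-0.008,0,0,0],[0.15,0.019,0,-0.015,0,0,0],[0.15,0.029,0,-0.022,0,0,0],[0.15,0.039,0,-0.028,0,0,0],[0.15,0.05,0,-0.033,0,0,0]],
  ],
)

```text
clock: 16.3
position: [0.4878, 0.3026, 0.2163]
tool_rot: [-3.141, -0.002, 0.418]
force: [-5.2, 1.8, 1.3]
grip_width: 0.0251
finger_force: 25.5
```

Request:
move_arm(
  moves=[
    [[0.15,0.011,0,-0.004,0,0,0],[0.15,0.023,0,-0.008,0,0,0],[0.15,0.035,0,-0.011,0,0,0],[0.15,0.047,0,-0.013,0,0,0],[0.15,0.059,0,-0.014,0,0,0]],
  ],
)

```text
clock: 16.8
position: [0.5421, 0.3265, 0.2307]
tool_rot: [-3.141, -0.002, 0.418]
force: [-3.6, 1.1, 4.6]
grip_width: 0.0252
finger_force: 26.0
```

Request:
move_arm(
  moves=[
    [[0.15,0.012,0,0,0,0,0],[0.15,0.024,0,0,0,0,0],[0.15,0.036,0,0.002,0,0,0],[0.15,0.048,0,0.004,0,0,0],[0.15,0.06,0,0.007,0,0,0]],
  ],
)

```text
clock: 17.3
position: [0.5979, 0.351, 0.2247]
tool_rot: [3.142, -0.005, 0.418]
force: [-0.3, 3.0, 13.0]
grip_width: 0.0247
finger_force: 23.8
```

Request:
move_arm(
  moves=[
    [[0.4,0,0,0,0,0,0],[0.6,0,0,0,0,0,0],[0.6,0,0,-0.02,0,0,0],[0.6,0,0,-0.05,0,0,0],[0.6,0,0,-0.08,0,0,0]],
  ],
)

```text
clock: 17.8
position: [0.596, 0.3499, 0.3039]
tool_rot: [3.141, -0.001, 0.418]
force: [0.1, 0.4, -0.3]
grip_width: 0.0513
finger_force: 0.0
```

Request:
move_arm(
  moves=[
    [[0.92,-0.02,0.02,0,0,0,0],[0.92,-0.05,0.05,0,0,0,0],[0.92,-0.08,0.08,0,0,0,0],[0.92,-0.11,0.11,0,0,0,0],[0.92,-0.13,0.14,0,0,0,0]],
  ],
)

```text
clock: 18.3
position: [0.5328, 0.1676, 0.3029]
tool_rot: [-3.141, -0.002, 0.418]
force: [1.3, -0.3, 0.3]
grip_width: 0.0782
finger_force: 0.0
```

Request:
move_arm(
  moves=[
    [[0.92,-0.02,0.03,0,0,0,0],[0.92,-0.05,0.06,0,0,0,0],[0.92,-0.08,0.09,0,0,0,0],[0.92,-0.1,0.12,0,0,0,0],[0.92,-0.1,0.14,0,0,0,0]],
  ],
)

```text
clock: 18.8
position: [0.498, -0.0019, 0.303]
tool_rot: [-3.141, -0.003, 0.415]
force: [1.2, 0.2, 0.0]
grip_width: 0.0788
finger_force: 0.0
```

```bash
python3 - <<'E'
from h import *
s=bot.observe();print(s["position"].round(4),np.degrees(s["tool_rot"]).round(1),s["qpos"].round(2))
a=[]
for n,r in(("side",50),("top",40)):
    F=bot.grab_frame(n);np.save(f"pics/{n}2.npy",F)
    q=proj(n,(.49,.305,.09))[0].astype(int); print(n,q-r,400/(2*r)); a.append(cv2.resize(F[q[1]-r:q[1]+r,q[0]-r:q[0]+r],(400,400),interpolation=cv2.INTER_CUBIC))
cv2.imwrite("pics/g5.png",np.hstack(a)[:,:,::-1])
E
```

```text
[ 0.498  -0.0019  0.303 ] [-179.9   -0.2   23.8] [-0.73  0.31  0.79  1.86 -0.25  1.07 -1.  ]
side [150  91] 4.0
top [110 176] 5.0
```

View pics/g5.png

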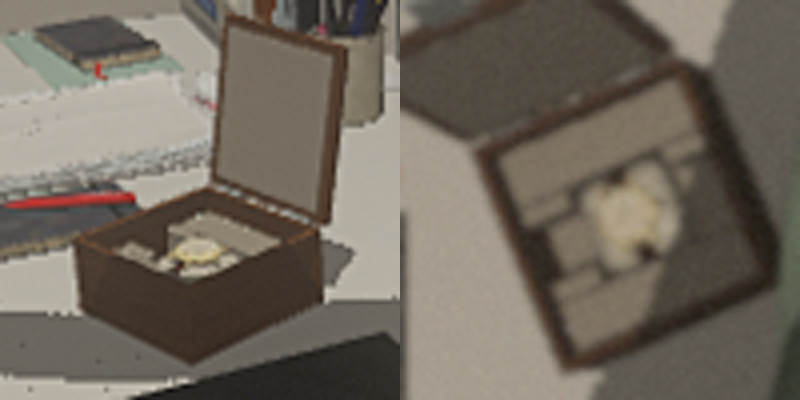

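The lid stands open and the gold watch is visible, with its dial at about (200,248) in the left panel and (628,215) in the right. I'll cast the dial and rim corners to refine the pose.

```bash
python3 - <<'E'
from h import *
np.set_printoptions(suppress=True,precision=1)
s=lambda x,y:(150+x/4-.5,91+y/4-.5); t=lambda x,y:(110+(x-400)/5-.5,176+y/5-.5)
print("dial side",cast("side",s(200,248),.055)*1e3,"top",cast("top",t(628,215),.055)*1e3)
P=cast("side",[s(75,241),s(192,283),s(322,228),s(212,187)],.068)[:,:2]*1e3; print("side FL FR BR BL",P,P.mean(0))
x=P[2]+P[3]-P[0]-P[1];y=P[0]+P[3]-P[1]-P[2];print(np.degrees([np.arctan2(x[1],x[0]),np.arctan2(-y[0],y[1])]),np.hypot(*x)/2,np.hypot(*y)/2)
# edges in top: left rim outer edge and back rim, lining seams
L=cast("top",[t(480,148),t(568,368)],.068)[:,:2]*1e3; v=L[0]-L[1];print("left edge",L,np.degrees(np.arctan2(v[1],v[0])),np.hypot(*v))
B=cast("top",[t(480,148),t(685,65)],.068)[:,:2]*1e3; v=B[0]-B[1];print("back edge",B,np.degrees(np.arctan2(-v[0],v[1])),np.hypot(*v))
F=np.load("pics/top2.npy"); hsv=cv2.cvtColor(F,cv2.COLOR_RGB2HSV); m=np.zeros(F.shape[:2],bool); m[195:240,135:180]=((hsv[...,1]>70)&(hsv[...,2]>130))[195:240,135:180]
for b in blobs(m,15): print("gold",b[0],b[1],cast("top",b[1],.053)*1e3)
E
```

```text
dial side [[482.9 301.   55. ]] top [[484.3 302.1  55. ]]
side FL FR BR BL [[387.1 328.2]
 [449.  216.7]
 [579.2 270.2]
 [524.4 389.2]] [484.9 301.1]
[23.2 26.8] 145.47064319483923 129.19499073236614
left edge [[525.6 389.6]
 [392.4 332.3]] 23.241939682913028 144.98079731607018
back edge [[525.6 389.6]
 [575.1 265. ]] 21.66742354429029 134.01845060863747
gold 28 [157.8 219.2] [[482.  294.3  53. ]]
```

```bash
python3 - <<'E'
from h import *
chain((.485,.15,.26,23.7),(.4836,.302,.2,23.7),(.4836,.302,.09,23.7),(.4836,.302,.011,23.7))
E
```

```text
[ 0.047 -0.145  0.043] [ 0.0001 -0.0005  0.0001] mm 158
[ 0.06 -0.14  0.06] [0. 0. 0.] mm 163
[-0.   -0.    0.11] [0. 0. 0.] mm 110
[-0.    -0.     0.079] [0. 0. 0.] mm 79
```

Request:
move_arm(
  moves=[
    [[0.92,0.01,-0.03,0.01,0,0,0],[0.92,0.02,-0.06,0.02,0,0,0],[0.92,0.03,-0.09,0.03,0,0,0],[0.92,0.04,-0.12,0.04,0,0,0],[0.92,0.047,-0.145,0.043,0,-0.0005,0]],
  ],
)

```text
clock: 19.4
position: [0.4828, 0.155, 0.2585]
tool_rot: [3.142, 0.002, 0.419]
force: [0.3, 0.3, 0.6]
grip_width: 0.0787
finger_force: 0.0
```

Request:
move_arm(
  moves=[
    [[0.92,0.015,-0.03,0.01,0,0,0],[0.92,0.03,-0.06,0.02,0,0,0],[0.92,0.045,-0.1,0.04,0,0,0],[0.92,0.055,-0.125,0.05,0,0,0],[0.92,0.06,-0.14,0.06,0,0,0]],
  ],
)

```text
clock: 19.9
position: [0.4809, 0.3077, 0.1984]
tool_rot: [3.141, 0.002, 0.421]
force: [0.1, 0.1, -0.9]
grip_width: 0.0787
finger_force: 0.0
```

Request:
move_arm(
  moves=[
    [[0.92,0,0,0.02,0,0,0],[0.92,0,0,0.05,0,0,0],[0.92,0,0,0.08,0,0,0],[0.92,0,0,0.1,0,0,0],[0.92,0,0,0.105,0,0,0]],
  ],
)

```text
clock: 20.4
position: [0.4811, 0.3039, 0.0927]
tool_rot: [3.14, 0.004, 0.417]
force: [0.3, 0.5, 0.4]
grip_width: 0.0784
finger_force: 0.0
```

```bash
python3 - <<'E'
from h import *
s=bot.observe();print(s["position"].round(4),s["force"].round(1))
chain((.4836,.302,.011,23.7))
E
```

```text
[0.4811 0.3039 0.0927] [0.3 0.5 0.4]
[0.002 0.003 0.082] [0.0002 0.0006 0.0006] mm 82
```

Request:
move_arm(
  moves=[
    [[0.92,0.002,0.002,0.015,0,0.0005,0],[0.92,0.002,0.002,0.03,0,0.0005,0],[0.92,0.002,0.002,0.045,0,0.0005,0],[0.92,0.002,0.002,0.055,0,0.0005,0],[0.92,0.002,0.002,0.06,0,0.0005,0]],
  ],
)

```text
clock: 20.9
position: [0.4844, 0.3037, 0.0333]
tool_rot: [3.141, -0.001, 0.418]
force: [0.2, -0.8, 0.1]
grip_width: 0.0789
finger_force: 0.0
```

Request:
move_arm(
  moves=[
    [[0.92,0,0,0.008,0,0,0],[0.92,0,0,0.015,0,0,0],[0.92,0,0,0.02,0,0,0],[0.92,0,0,0.021,0,0,0]],
  ],
)

```text
clock: 21.3
position: [0.4849, 0.3044, 0.0146]
tool_rot: [-3.14, -0.003, 0.418]
force: [-11.7, -7.1, 47.7]
grip_width: 0.0784
finger_force: 21.0
```

```bash
python3 - <<'E'
from h import *
s=bot.observe();print(s["position"].round(4),s["force"].round(1),"moment",s["moment"].round(2),"f",s["finger_force"])
R=Ro.from_euler("xyz",s["tool_rot"]);print("tool axes F",R.inv().apply(s["force"]).round(1),"M",R.inv().apply(s["moment"]).round(2))
E
```

```text
[0.4849 0.3044 0.0146] [-11.7  -7.1  47.7] moment [1.46 3.37 0.9 ] f 20.9832596546039
tool axes F [-13.5   1.7 -47.7] M [ 2.7  -2.49 -0.89]
```

Request:
move_arm(
  moves=[
    [[0.92,0,0,-0.006,0,0,0],[0.92,0,0,-0.008,0,0,0],[0.92,0,0,-0.008,0,0,0]],
  ],
)

```text
clock: 21.6
position: [0.4849, 0.3041, 0.0214]
tool_rot: [3.141, -0.003, 0.418]
force: [0.9, 0.3, 0.5]
grip_width: 0.0787
finger_force: 0.0
```

```bash
python3 - <<'E'
from h import *
s=bot.observe();print(s["position"].round(4),s["force"].round(1),"moment",s["moment"].round(2),"f",s["finger_force"])
R=Ro.from_euler("xyz",s["tool_rot"]);print("tool axes F",R.inv().apply(s["force"]).round(1),"M",R.inv().apply(s["moment"]).round(2))
E
```

```text
[0.4849 0.3041 0.0214] [0.9 0.3 0.5] moment [ 0.06  0.01 -0.03] f 0.0
tool axes F [ 1.   0.1 -0.5] M [0.06 0.01 0.03]
```

The moment puts the contact at the outer back of the finger on the case's +y side, probably against the bay's end wall. I'll narrow the opening, shift about 3 mm and lower gently.

Request:
move_arm(
  moves=[
    [[0.82,0,0,0,0,0,0],[0.82,-0.002,0.002,0,0,0.0005,0],[0.82,-0.002,0.002,0.003,0,0.0005,0],[0.82,-0.002,0.002,0.005,0,0.0005,0],[0.82,-0.002,0.002,0.005,0,0.0005,0]],
  ],
)

```text
clock: 22.1
position: [0.4836, 0.3011, 0.0158]
tool_rot: [3.141, -0.005, 0.418]
force: [-0.3, 1.1, 0.0]
grip_width: 0.07
finger_force: 0.0
```

Request:
move_arm(
  moves=[
    [[0.7,0,0,0,0,0,0],[0.6,0,0,0,0,0,0],[0.55,0,0,0,0,0,0],[0.55,0,0,0,0,0,0],[0.55,0,0,0,0,0,0]],
  ],
  force=40,
)

```text
clock: 22.6
position: [0.4837, 0.3013, 0.0163]
tool_rot: [3.141, -0.005, 0.418]
force: [-1.6, -0.7, 5.9]
grip_width: 0.0569
finger_force: 43.4
```

Request:
move_arm(
  moves=[
    [[0.5,0,0,-0.005,0,0,0],[0.5,0,0,-0.012,0,0,0],[0.5,0,0,-0.02,0,0,0],[0.5,0,0,-0.03,0,0,0],[0.5,0,0,-0.04,0,0,0]],
  ],
)

```text
clock: 23.1
position: [0.4836, 0.3013, 0.0573]
tool_rot: [3.141, -0.006, 0.418]
force: [-0.1, 0.8, -1.8]
grip_width: 0.0569
finger_force: 43.0
```

Request:
move_arm(
  moves=[
    [[0.5,0,0,-0.02,0,0,0],[0.5,0,0,-0.045,0,0,0],[0.5,0,0,-0.07,0,0,0],[0.5,0,0,-0.09,0,0,0],[0.5,0,0,-0.1,0,0,0]],
  ],
)

```text
clock: 23.6
position: [0.4835, 0.3013, 0.1584]
tool_rot: [-3.141, -0.007, 0.418]
force: [0.4, -0.7, -2.0]
grip_width: 0.0571
finger_force: 43.1
```

```bash
python3 - <<'E'
from h import *
chain((.475,.155,.155,23.7),(.466,.0095,.14,23.7))
E
```

```text
[-0.067  0.13   0.003] [-0.0001 -0.0012  0.0007] mm 147
[-0.067  0.13   0.015] [0. 0. 0.] mm 147
```

Request:
move_arm(
  moves=[
    [[0.5,-0.01,0.02,0,0,0,0],[0.5,-0.025,0.05,0,0,0,0],[0.5,-0.04,0.08,0,0,0,0],[0.5,-0.055,0.11,0,0,0,0],[0.5,-0.067,0.13,0.003,0,-0.001,0]],
  ],
)

```text
clock: 24.1
position: [0.4743, 0.1528, 0.1532]
tool_rot: [3.141, 0.001, 0.416]
force: [0.1, -0.1, -1.7]
grip_width: 0.0571
finger_force: 43.1
```

Request:
move_arm(
  moves=[
    [[0.5,-0.015,0.03,0.003,0,0,0],[0.5,-0.03,0.06,0.006,0,0,0],[0.5,-0.045,0.09,0.01,0,0,0],[0.5,-0.058,0.115,0.013,0,0,0],[0.5,-0.067,0.13,0.015,0,0,0]],
  ],
)

```text
clock: 24.6
position: [0.4656, 0.0069, 0.138]
tool_rot: [3.141, 0.001, 0.416]
force: [0.5, 1.1, -1.7]
grip_width: 0.0575
finger_force: 43.1
```

Request:
move_arm(
  moves=[
    [[0.5,0,0,0,0,0,0],[0.5,0,0,0,0,0,0],[0.5,0,0,0,0,0,0],[0.5,0,0,0,0,0,0],[0.5,0,0,0,0,0,0]],
  ],
)

```text
clock: 25.1
position: [0.4661, 0.0096, 0.138]
tool_rot: [3.141, 0.001, 0.419]
force: [-0.5, 0.1, -2.0]
grip_width: 0.0571
finger_force: 43.1
```

```bash
python3 - <<'E'
from h import *
np.set_printoptions(suppress=True,precision=2)
s=bot.observe();print(s["position"],s["grip_width"],s["finger_force"],abs(s["qd"]).max())
f=bot.grab_frame("side").astype(float); o=np.load("pics/side2.npy").astype(float)
# lid region and nests unchanged since seen open / placed?
d=abs(f-o).mean(2); q=proj("side",(.6,.35,.15))[0].astype(int); print("lid diff",d[q[1]-15:q[1]+15,q[0]-10:q[0]+10].mean())
o1=np.load("pics/s1.npy").astype(float)
for X in((.5095,-.262,.01),(.527,-.414,.01)):
    q=proj("side",X)[0].astype(int); print("nest diff",abs(f-o1).mean(2)[q[1]-20:q[1]+20,q[0]-20:q[0]+20].mean())
E
```

```text
[0.47 0.01 0.14] 0.0570551191446445 43.07787001132965 0.003890347240008847
lid diff 41.89388888888889
nest diff 2.26
nest diff 2.29375
```

```bash
python3 - <<'E'
from h import *
np.set_printoptions(suppress=True,precision=0,linewidth=200)
for n in("top","side"):
    f=bot.grab_frame(n).astype(float); o=np.load(f"pics/{n}2.npy").astype(float); d=abs(f-o).mean(2)
    e=np.array([.911,.411]);h=np.array([.5518,.3343]);nn=np.array([-.411,.911])
    for s in(.03,.07,.11,.14):
        P=[np.r_[h+e*(-s*np.cos(1.82))+nn*w,.068+s*np.sin(1.82)] for w in(-.06,-.03,0,.03,.06)]
        q=proj(n,P).round().astype(int); print(n,s,[(round(d[y,x]),f[y,x].round(),o[y,x].round()) for x,y in q])
E
```

```text
top 0.03 [(2, array([75., 68., 57.]), array([76., 70., 61.])), (2, array([84., 77., 67.]), array([81., 76., 65.])), (0, array([83., 77., 67.]), array([83., 77., 68.])), (1, array([81., 74., 63.]), array([80., 73., 62.])), (2, array([72., 62., 54.]), array([73., 66., 56.]))]
top 0.07 [(1, array([78., 70., 59.]), array([77., 67., 59.])), (4, array([87., 78., 69.]), array([82., 75., 65.])), (8, array([87., 82., 71.]), array([80., 73., 63.])), (4, array([84., 80., 69.]), array([82., 75., 63.])), (3, array([75., 66., 58.]), array([72., 63., 54.]))]
top 0.11 [(4, array([70., 61., 53.]), array([66., 58., 48.])), (6, array([88., 80., 70.]), array([82., 74., 64.])), (0, array([85., 79., 68.]), array([85., 79., 67.])), (1, array([81., 73., 65.]), array([83., 75., 65.])), (1, array([80., 74., 63.]), array([81., 73., 62.]))]
top 0.14 [(2, array([82., 63., 53.]), array([80., 64., 51.])), (1, array([76., 59., 48.]), array([75., 58., 46.])), (1, array([77., 64., 54.]), array([78., 66., 55.])), (4, array([75., 60., 48.]), array([72., 55., 44.])), (4, array([80., 61., 48.]), array([75., 56., 47.]))]

[... 466 characters left out ...]
 96.])), (54, array([55., 54., 51.]), array([119., 109.,  95.])), (1, array([118., 110.,  96.]), array([119., 109.,  96.]))]
side 0.11 [(13, array([54., 53., 51.]), array([80., 60., 46.])), (55, array([54., 53., 51.]), array([118., 110.,  96.])), (55, array([54., 53., 50.]), array([119., 109.,  95.])), (54, array([56., 53., 52.]), array([118., 109.,  95.])), (2, array([120., 111.,  97.]), array([118., 109.,  95.]))]
side 0.14 [(20, array([85., 86., 84.]), array([85., 62., 49.])), (10, array([75., 74., 71.]), array([96., 82., 69.])), (27, array([54., 53., 53.]), array([93., 80., 67.])), (14, array([59., 58., 58.]), array([87., 72., 59.])), (29, array([55., 55., 52.]), array([95., 83., 71.]))]
```

The top view shows the lid unmoved; the gripper only blocks it in the side view. Handing in.

```bash
python3 -c "
from workcell import bot
print(bot.job_done())"
```

```text
the job is handed in; nothing more can be done
None
```

I handed the job in at about 25 s: both heads lie flat in their matching nests, the lid stands fully open, and the watch is held dial up about 15 cm above the tray's middle; while reaching for it, a finger pressed the case with about 48 N before I backed off, and the hand-in returned no verdict.

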